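# Find and seat the rocking compartment cover

## Task

One of the four identical covers in the open equipment case is not seated and rocks when an edge is pressed: try them with a fingertip to find it, then press it down at its middle until it sits fully home and level, and finish while still holding it pressed down. Only press: do not lift or prise any cover, do not use brute force, and leave the things around the covers where they are.

Things in the scene. Friction and masses are not known exactly. Their poses are not given: they have to be found in the camera images.
- cover_1: One of four identical square mid-grey plastic covers, 90 x 90 mm, set two by two (104 mm between centres, 14 mm gaps) in the open case. Origin: centre of its flat top face; z up, x and y along its sides. Tops stand 6 to 12 mm above the case's deck, each at its own height (uneven seals): height does not tell which is loose, nor do the numbers tell the place. Any of the four may be the loose one.
- cover_2: Another such cover, same origin. How covers behave: a seated one is rigid and gives less than 1 mm wherever it is pressed. The loose one lies level, but pressed 30 mm off its centre, towards any side, with 3 to 5 N it rocks: that spot dips about 3.5 mm, then the underside strikes the seat. Let go, it springs back level. An edge press, even a firm one, does not seat it.
- cover_3: Another such cover, same origin. How covers are seated: whichever of the four is loose, pressed at its middle (within 10 mm) it resists with about 6 N, then goes straight down 5 mm until it lands flat on its seat; 10 to 15 N there is ample. Once down it stays down and no longer rocks.
- cover_4: Another such cover, same origin. Seen from the case's origin, the four cover centres lie at x -77 and +27 mm, y -52 and +52 mm.
- case: The low aluminium equipment case, lid off, fixed: 300 x 260 x 80 mm, its covers set in a dark flat deck 80 mm above the table, with a bare strip of deck 78 mm wide along its far edge. Turned up to 0.35 rad on the table; the covers' sides are parallel to its own. Origin: centre of its underside, on the table; x towards the far strip, z up.
- filter_pot: Bystander: white round filter pot, 42 mm across, 30 mm high, standing on the far strip of the case. Origin: centre of its underside.
- battery: Bystander: pale grey camera battery, 36 x 56 x 22 mm, lying on the far strip of the case. Origin: centre of its underside.
- lens: Bystander: black camera lens, 72 mm across, 95 mm high, standing upright on the table beside the case (+y side). Origin: centre of its underside.
- tape_roll: Bystander: roll of pale tape, 90 mm across, 25 mm high, lying flat on the table beside the case (-y side). Origin: centre of its underside.

How it is judged (in metres and radians):
On the way:
1. the loose cover is pressed down onto its seat, level (((distance of cover_1 from where it was at the start of the episode above 0.004 m and angle between cover_1's own z axis and vertical below 0.03 rad) or (distance of cover_2 from where it was at the start of the episode above 0.004 m and angle between cover_2's own z axis and vertical below 0.03 rad) or (distance of cover_3 from where it was at the start of the episode above 0.004 m and angle between cover_3's own z axis and vertical below 0.03 rad) or (distance of cover_4 from where it was at the start of the episode above 0.004 m and angle between cover_4's own z axis and vertical below 0.03 rad))), for 0.2 s.
At the end, for the whole second after the job is handed in: The loose cover has gone down onto its seat (4 to 7 mm below where it started), is level within 0.03 rad and at rest, and the fingers are still pressing on it with more than 2 N and on no other cover (((distance of cover_1 from where it was at the start of the episode between 0.004 and 0.007 m and angle between cover_1's own z axis and vertical below 0.03 rad and linear speed of cover_1 below 0.01 m/s and contact force between the fingers and cover_1 above 2 N and contact force between the fingers and cover_2 below 0.5 N and contact force between the fingers and cover_3 below 0.5 N and contact force between the fingers and cover_4 below 0.5 N) or (distance of cover_2 from where it was at the start of the episode between 0.004 and 0.007 m and angle between cover_2's own z axis and vertical below 0.03 rad and linear speed of cover_2 below 0.01 m/s and contact force between the fingers and cover_2 above 2 N and contact force between the fingers and cover_1 below 0.5 N and contact force between the fingers and cover_3 below 0.5 N and contact force between the fingers and cover_4 below 0.5 N) or (distance of cover_3 from where it was at the start of the episode between 0.004 and 0.007 m and angle between cover_3's own z axis and vertical below 0.03 rad and linear speed of cover_3 below 0.01 m/s and contact force between the fingers and cover_3 above 2 N and contact force between the fingers and cover_1 below 0.5 N and contact force between the fingers and cover_2 below 0.5 N and contact force between the fingers and cover_4 below 0.5 N) or (distance of cover_4 from where it was at the start of the episode between 0.004 and 0.007 m and angle between cover_4's own z axis and vertical below 0.03 rad and linear speed of cover_4 below 0.01 m/s and contact force between the fingers and cover_4 above 2 N and contact force between the fingers and cover_1 below 0.5 N and contact force between the fingers and cover_2 below 0.5 N and contact force between the fingers and cover_3 below 0.5 N))); the arm keeps its last pose, push and grip.
It fails at once if a cover is lifted or prised up out of its place (moved more than 9 mm) (distance of any of cover_1, cover_2, cover_3, cover_4 from where it was at the start of the episode above 0.009 m).
It fails at once if a cover is pressed with brute force (over 60 N) (contact force between any of the arm, the fingers and cover_1 above 60 N or contact force between any of the arm, the fingers and cover_2 above 60 N or contact force between any of the arm, the fingers and cover_3 above 60 N or contact force between any of the arm, the fingers and cover_4 above 60 N).
It fails at once if a bystander (filter pot, battery, lens or tape roll) is picked up or shifted by more than 15 mm (distance of any of filter_pot, battery, lens, tape_roll from where it was at the start of the episode above 0.015 m).
It also fails if it takes over 61 s, if anything falls off the work surface, if the arm or the gripper's body presses on something with over 40 N, if the wrist force passes 120 N, or if a joint passes its speed limit or range.

## Robot

A 6-joint arm with a two-finger parallel gripper is mounted at the origin on the work surface. World frame = base frame: x ahead of the robot, y to its left, z up, the work surface at z = 0. Lengths are in mm, angles in rad, forces in N, time in s.
With the tool pointing down it reaches from about 300 to 825 mm from the base axis. Payload 5.4 kg.
Tool frame: the origin (TCP) lies at the very end of the fingers, on their centre line; the grasp point (between the pads) lies 19 mm behind it; z points along the fingers, y is the line along which they close (so a half turn about z gives the same grasp; the last joint's range is limited). The gripper opens to 92 mm and grips with 3 to 60 N. Pads are 20 mm wide; open, the fingers measure 128 mm over their backs; the gripper's body (75 mm by 189 mm) begins 69 mm behind the grasp point.
Start: joints at [-1.404, 0.158, 1.597, -0, 1.386, -0.21], TCP at [211.545, -534.654, 214.601] pointing down, gripper open.
Joint ranges: [-2.91, 2.91], [-0.94, 2.29], [0.18, 2.7], [-1.29, 4.43], [0.17, 2.64], [-3, 3]. Speed limits (rad/s): [2.57, 2.57, 3.14, 3.14, 3.14, 3.14].

## Interface

Orientations are given as a rotation vector (axis times angle).
In Python, from rig import ctrl gives the robot as it stands.
- The arm moves only by the shell command python3 -m pendant 'ROWS' [OPENING]. ROWS is JSON, a list of rows, each an object with "slide": the shift along the tool's x, y, z in cm, a list of three; "rot": the turn, a rotation vector about the tool's x, y, z in degrees, a list of three. A call has 1 to 10 rows; each row is the pose to reach, as a shift and turn from the pose commanded when the call began, along the tool's axes at that moment; what a row does not reach only later rows make up. A row lasts 1/12 s, in which the tool goes at most 41.7 mm and 7.16 degrees, less where a joint would pass 70% of its speed; a pose out of reach is approached as far as the arm can. A call with a gripper value outside its range is refused whole. OPENING is the finger opening in cm, from 0 to 9.19, set as the call begins (- or left out, the last holds). The fingers move at their own pace and stop on an object; the grip force is fixed at half the most. Time passes only in rows, so rows that repeat a pose let the fingers close. It gives the time, the measured TCP pose, the force, the opening and the grip force at its end, in the units of the state.
- ctrl.read_state(): the state, without advancing time (a new reading comes with each control period).
- ctrl.grab_frame(name): name is "scene" or "top" or "wrist"; returns the picture (400x640x3 uint8, red, green, blue); there is no depth.
- ctrl.get_calibration(name): a dict with "intrinsics" (3x3 intrinsics, pixels), "world_to_cam" (4x4, takes a point from world to camera coordinates). Camera axes: x right, y down, z forward; pixel columns grow to the right and rows downward; lengths in mm; the calibration is good to about 2 mm. A picture is of the moment at which its call begins: read the wrist's pose just before it. get_calibration takes no time and is no camera call; for the wrist camera it gives the pose at the moment of the call.
- ctrl.finish_job(): hands the job in; it is judged then, once.
Trained networks look in the newest picture that a camera, given by its name, has taken for a name from the list of things; names that differ only in an ending like _2 or _b are one class to them, and where a whole thing is asked for, a point or a joint stands for the part that bears it (a point fixed in the world has none). Each returns a list of dicts, best first, with "confidence" (0 to 1); they miss things now and then, are a little off and sometimes report something else, mostly with a low value. They report only what shows in the picture. A call takes as long as a camera call.
- ctrl.find_in(camera, query): "pixel" ([column, row] in pixels, amid what is visible of it).
- ctrl.masks_of(camera, query): "region" (400x640 bool, what is visible of it) and "pixel" ([column, row] in pixels, amid what is visible of it).
- ctrl.pinpoint(camera, query): "pixel" ([column, row] in pixels: a listed point, or the origin of a listed thing).
The state is a dict: "t": time; "joint_pos": joint angles; "joint_velocities": joint speeds; "effort": joint torques, N m; "eef_pos": TCP position; "tool_rot": TCP orientation; "ft_force": force on the tool from outside, world axes, zero at the start; "wrist_torque": the same for the moment, N m; "width": opening from 0.0 (shut) to 1.0 (fully open); "finger_force": force on a finger pad.
Only numpy, scipy, OpenCV 4.12 (cv2) and the standard library are available. Lean on these libraries where they do the work, as an engineer would, in place of code of your own. Each camera call takes 0.05 s, during which the arm holds its last target. There are 200 camera calls.

## Working session

There is one attempt and no reset: what is moved stays moved. The work goes in short steps, Python scripts to look and compute and a shell command to move; the robot and the scene stay as the last step left them, time stands still between calls to the robot, and variables do not carry over. Pictures are saved under pics/ and viewed, at most 10 in all, crops included, and the job is handed in when it is done.

```bash
mkdir -p pics; python3 - <<'E'
from rig import ctrl
import cv2,numpy as np
s=ctrl.read_state();print(s['t'],s['eef_pos'],s['tool_rot'],s['width'],s['ft_force'])
im=ctrl.grab_frame("top");cv2.imwrite("pics/top1.png",im[:,:,::-1])
c=ctrl.get_calibration("top");K=np.array(c['intrinsics']);T=np.array(c['world_to_cam'])
def back(p,z):
    d=T[:3,:3].T@np.linalg.inv(K)@[p[0],p[1],1];o=-T[:3,:3].T@T[:3,3];return o+d*(z-o[2])/d[2]
for q,z in [("cover_1",89),("case",0),("filter_pot",80),("battery",80),("lens",0),("tape_roll",0)]:
    for r in ctrl.pinpoint("top",q): print(q,np.round(r['pixel']),round(r['confidence'],2),np.round(back(r['pixel'],z)))
E
```

```text
0.0 [ 211.43417942 -534.05741806  213.64047391] [-3.08420871e+00 -5.87974459e-01 -1.15831624e-05] 0.9986211451701433 [0.36597052 0.03082225 0.49998324]
cover_1 [338. 254.] 0.93 [498. -12.  89.]
cover_1 [285. 244.] 0.79 [515.  93.  89.]
cover_1 [341. 200.] 0.76 [603. -15.  89.]
cover_1 [292. 196.] 0.71 [608.  81.  89.]
case [314. 212.] 0.65 [587.  36.   0.]
filter_pot [350. 163.] 0.56 [682. -31.  80.]
battery [280. 152.] 0.7 [697. 110.  80.]
lens [221. 207.] 0.67 [590. 236.   0.]
lens [289. 197.] 0.46 [618.  91.   0.]
tape_roll [280. 154.] 0.67 [711. 115.   0.]
tape_roll [422. 216.] 0.59 [ 585. -199.    0.]
```

View pics/top1.png

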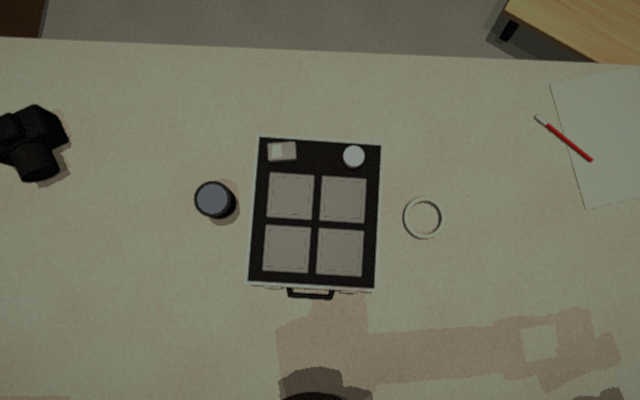

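The top picture shows four covers at about (291,196), (343,199), (287,249) and (340,252), the battery at (282,151) and the pot at (354,156). The lens is at (215,199) and the tape at (422,217). Next I fit the case pose from the cover masks.

```bash
cat > h.py <<'E'
from rig import ctrl
import cv2,numpy as np
from scipy.spatial.transform import Rotation as R
def cam(n):
    c=ctrl.get_calibration(n);return np.array(c['intrinsics']),np.array(c['world_to_cam'])
def back(K,T,p,z):
    d=T[:3,:3].T@np.linalg.inv(K)@[p[0],p[1],1];o=-T[:3,:3].T@T[:3,3];return o+d*(z-o[2])/d[2]
def to(target,yaw):  # slide (cm), rot (deg) in tool axes to reach target with tool x at yaw, pointing down
    s=ctrl.read_state();r=R.from_rotvec(s['tool_rot'])
    g=R.from_matrix([[np.cos(yaw),np.sin(yaw),0],[np.sin(yaw),-np.cos(yaw),0],[0,0,-1]])
    return np.round(r.inv().apply(np.array(target)-s['eef_pos'])/10,2),np.round(np.degrees((r.inv()*g).as_rotvec()),1)
E
python3 - <<'E'
from h import *
K,T=cam("top");C=[]
for r in ctrl.masks_of("top","cover_1"):
    m=r['region'].astype(np.uint8);cs=max(cv2.findContours(m,0,2)[0],key=cv2.contourArea)
    w=np.array([back(K,T,p[0],89)[:2] for p in cs],np.float32);b=cv2.minAreaRect(w)
    c=np.mean([back(K,T,p[::-1],89)[:2] for p in np.argwhere(m)],0)
    print(r['confidence'],np.round(c),np.round(b[1]),b[2]); 
    if min(b[1])>70 and max(b[1])<110:C.append(c)
C=np.array(C);o=np.array([[-77,-52],[-77,52],[27,-52],[27,52]])
if len(C)==4:
    import itertools
    best=None
    for pm in itertools.permutations(range(4)):
        q=o[list(pm)];d=q-q.mean(0);e=C-C.mean(0);a=np.arctan2((d[:,0]*e[:,1]-d[:,1]*e[:,0]).sum(),(d*e).sum())
        M=np.array([[np.cos(a),-np.sin(a)],[np.sin(a),np.cos(a)]]);err=np.abs(e-d@M.T).max()
        if abs(a)<.5 and(best is None or err<best[0]):best=(err,a,C.mean(0)-M@q.mean(0),M)
    print(best[:3]);O,M=best[2],best[3]
    print((o@M.T+O).round(1))
    for p in o:print(to([*(O+M@p),200],best[1]))
E
```

```text
0.88 [605. -18.] [90. 90.] 88.13372802734375
0.88 [502. -14.] [92. 90.] 88.05650329589844
0.74 [506.  90.] [89. 91.] 87.95341491699219
0.66 [609.  86.] [91. 92.] 88.12873840332031
(np.float64(0.5470380246165192), np.float64(-0.035898987095804046), array([580.53628805,  35.05047185]))
[[501.7 -14.2]
 [505.5  89.8]
 [605.7 -17.9]
 [609.4  86. ]]
(array([ 46.13, -37.71,   1.46]), array([-0. , -0. , 23.6]))
(array([ 50.3 , -47.24,   1.46]), array([-0. , -0. , 23.6]))
(array([ 55.66, -33.54,   1.46]), array([-0. , -0. , 23.6]))
(array([ 59.83, -43.07,   1.46]), array([-0. , -0. , 23.6]))
```

```bash
python3 -m pendant '[{"slide":[24,-18,0],"rot":[0,0,12]},{"slide":[24,-18,0],"rot":[0,0,12]},{"slide":[24,-18,0],"rot":[0,0,12]},{"slide":[24,-18,0],"rot":[0,0,12]},{"slide":[24,-18,0],"rot":[0,0,12]},{"slide":[24,-18,0],"rot":[0,0,12]},{"slide":[48.9,-36.5,5],"rot":[0,0,23.6]},{"slide":[48.9,-36.5,5],"rot":[0,0,23.6]},{"slide":[48.9,-36.5,5],"rot":[0,0,23.6]},{"slide":[48.9,-36.5,5],"rot":[0,0,23.6]}]' 0; python3 -c "
from h import *
print(to([531.7,-15.2,130],-.0359))"
```

```text
t: 1.23
eef_pos: [427.4, -183.8, 192.5]
tool_rot: [3.14, -0.056, 0.001]
ft_force: [0.3, -0.6, 0.2]
width: 0.297
finger_force: 0.0
(array([  9.81, -17.23,   6.25]), array([ 0., -0.,  0.]))
```

```bash
python3 -m pendant '[{"slide":[9.8,-17.2,6.2],"rot":[0,0,0]},{"slide":[9.8,-17.2,6.2],"rot":[0,0,0]},{"slide":[9.8,-17.2,6.2],"rot":[0,0,0]},{"slide":[9.8,-17.2,6.2],"rot":[0,0,0]},{"slide":[9.8,-17.2,6.2],"rot":[0,0,0]},{"slide":[9.8,-17.2,6.2],"rot":[0,0,0]},{"slide":[9.8,-17.2,6.2],"rot":[0,0,0]},{"slide":[9.8,-17.2,6.2],"rot":[0,0,0]}]'; python3 -c "
from h import *
print(to([531.7,-15.2,95],-.0359))
im=ctrl.grab_frame('wrist');cv2.imwrite('pics/w1.png',im[:,:,::-1])"
```

```text
t: 1.9
eef_pos: [530.6, -17.4, 130.5]
tool_rot: [3.141, -0.054, -0.0]
ft_force: [0.4, -0.4, 0.3]
width: 0.005
finger_force: 0.0
(array([ 0.1 , -0.23,  3.55]), array([0. , 0. , 0.1]))
```

View pics/w1.png

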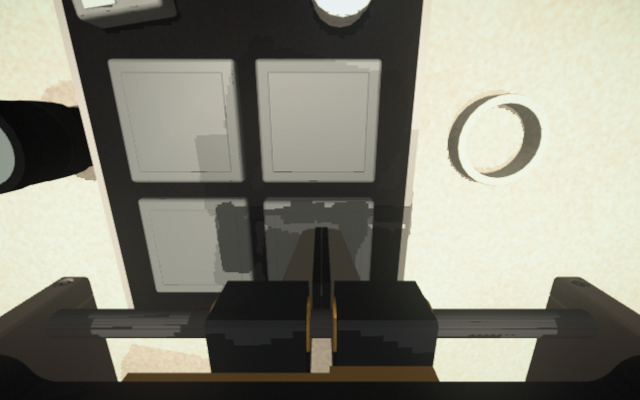

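The wrist view shows the shut fingertips near (320,232), over the near right cover towards its far edge at row 200. That matches the plan, so I go down.

```bash
python3 -m pendant '[{"slide":[0.1,-0.2,3.5],"rot":[0,0,0]},{"slide":[0.1,-0.2,3.7],"rot":[0,0,0]},{"slide":[0.1,-0.2,3.7],"rot":[0,0,0]},{"slide":[0.1,-0.2,3.7],"rot":[0,0,0]}]'
python3 -m pendant '[{"slide":[0,0,0.1],"rot":[0,0,0]},{"slide":[0,0,0.1],"rot":[0,0,0]},{"slide":[0,0,0.1],"rot":[0,0,0]}]'
```

```text
t: 2.28
eef_pos: [531.7, -16.1, 94.4]
tool_rot: [3.141, -0.057, 0.0]
ft_force: [-0.3, -0.1, 0.3]
width: 0.004
finger_force: 0.0
t: 2.53
eef_pos: [532.2, -15.5, 93.3]
tool_rot: [3.141, -0.055, 0.002]
ft_force: [0.2, 0.3, -0.3]
width: 0.002
finger_force: 0.0
```

```bash
python3 -m pendant '[{"slide":[0,0,0.1],"rot":[0,0,0]},{"slide":[0,0,0.1],"rot":[0,0,0]}]' | grep -E "pos|ft"
python3 -m pendant '[{"slide":[0,0,0.1],"rot":[0,0,0]},{"slide":[0,0,0.1],"rot":[0,0,0]}]' | grep -E "pos|ft"
```

```text
eef_pos: [531.9, -15.2, 91.6]
ft_force: [0.3, 0.7, 0.7]
eef_pos: [531.9, -15.2, 90.6]
ft_force: [-0.5, 0.6, 1.7]
```

```bash
python3 -m pendant '[{"slide":[0,0,0.1],"rot":[0,0,0]},{"slide":[0,0,0.1],"rot":[0,0,0]},{"slide":[0,0,0.1],"rot":[0,0,0]}]' | grep -E "pos|ft"
python3 -m pendant '[{"slide":[0,0,0.1],"rot":[0,0,0]},{"slide":[0,0,0.1],"rot":[0,0,0]},{"slide":[0,0,0.1],"rot":[0,0,0]}]' | grep -E "pos|ft"
```

```text
eef_pos: [531.9, -15.1, 89.7]
ft_force: [-1.7, -0.5, 3.6]
eef_pos: [531.9, -15.2, 88.8]
ft_force: [-2.0, 0.1, 5.2]
```

```bash
python3 -m pendant '[{"slide":[0,0,0.1],"rot":[0,0,0]},{"slide":[0,0,0.1],"rot":[0,0,0]},{"slide":[0,0,0.1],"rot":[0,0,0]}]' | grep -E "pos|ft"
python3 -m pendant '[{"slide":[0,0,0.1],"rot":[0,0,0]},{"slide":[0,0,0.1],"rot":[0,0,0]},{"slide":[0,0,0.1],"rot":[0,0,0]}]' | grep -E "pos|ft"
python3 -c "
from h import *
im=ctrl.grab_frame('wrist');cv2.imwrite('pics/w2.png',im[:,:,::-1])"
```

```text
eef_pos: [532.0, -15.2, 88.3]
ft_force: [-2.8, -0.3, 8.6]
eef_pos: [532.0, -15.2, 87.7]
ft_force: [-4.1, 0.4, 11.2]
```

View pics/w2.png

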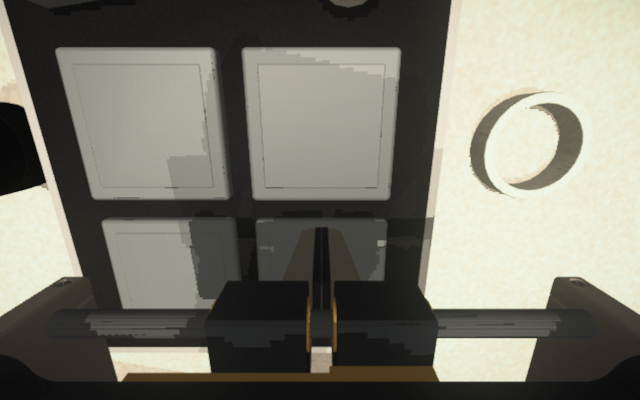

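The fingertips are on the near right cover around (320,232). The force curve is ambiguous so far, so I compare with the neighbouring cover.

```bash
python3 -m pendant '[{"slide":[0,0,-1.2],"rot":[0,0,0]},{"slide":[0,-4,-1.2],"rot":[0,0,0]},{"slide":[0,-8,-1.2],"rot":[0,0,0]},{"slide":[0,-10.4,-1.2],"rot":[0,0,0]},{"slide":[0,-10.4,-0.8],"rot":[0,0,0]},{"slide":[0,-10.4,-0.6],"rot":[0,0,0]},{"slide":[0,-10.4,-0.6],"rot":[0,0,0]},{"slide":[0,-10.4,-0.6],"rot":[0,0,0]}]' | grep -E "pos|ft"
python3 -m pendant '[{"slide":[0,0,0.1],"rot":[0,0,0]},{"slide":[0,0,0.1],"rot":[0,0,0]},{"slide":[0,0,0.1],"rot":[0,0,0]}]' | grep -E "pos|ft"
python3 -m pendant '[{"slide":[0,0,0.1],"rot":[0,0,0]},{"slide":[0,0,0.1],"rot":[0,0,0]},{"slide":[0,0,0.1],"rot":[0,0,0]}]' | grep -E "pos|ft"
```

```text
eef_pos: [535.2, 87.7, 92.1]
ft_force: [0.7, -0.2, -0.4]
eef_pos: [535.5, 88.1, 91.4]
ft_force: [0.5, -0.1, 1.3]
eef_pos: [535.3, 88.7, 90.3]
ft_force: [0.2, 0.9, 0.4]
```

```bash
python3 -m pendant '[{"slide":[0,0,0.1],"rot":[0,0,0]},{"slide":[0,0,0.1],"rot":[0,0,0]},{"slide":[0,0,0.1],"rot":[0,0,0]}]' | grep -E "pos|ft"
python3 -m pendant '[{"slide":[0,0,0.1],"rot":[0,0,0]},{"slide":[0,0,0.1],"rot":[0,0,0]},{"slide":[0,0,0.1],"rot":[0,0,0]}]' | grep -E "pos|ft"
python3 -m pendant '[{"slide":[0,0,0.1],"rot":[0,0,0]},{"slide":[0,0,0.1],"rot":[0,0,0]},{"slide":[0,0,0.1],"rot":[0,0,0]}]' | grep -E "pos|ft"
```

```text
eef_pos: [535.3, 88.8, 89.3]
ft_force: [-0.2, -0.1, -0.3]
eef_pos: [535.3, 88.8, 88.3]
ft_force: [-0.3, -0.1, 0.2]
eef_pos: [535.3, 88.8, 87.3]
ft_force: [0.4, 0.2, -0.7]
```

```bash
python3 -m pendant '[{"slide":[0,0,0.1],"rot":[0,0,0]},{"slide":[0,0,0.1],"rot":[0,0,0]},{"slide":[0,0,0.1],"rot":[0,0,0]}]' | grep -E "pos|ft"
python3 -m pendant '[{"slide":[0,0,0.1],"rot":[0,0,0]},{"slide":[0,0,0.1],"rot":[0,0,0]},{"slide":[0,0,0.1],"rot":[0,0,0]}]' | grep -E "pos|ft"
python3 -m pendant '[{"slide":[0,0,0.1],"rot":[0,0,0]},{"slide":[0,0,0.1],"rot":[0,0,0]},{"slide":[0,0,0.1],"rot":[0,0,0]}]' | grep -E "pos|ft"
```

```text
eef_pos: [535.6, 88.8, 86.5]
ft_force: [0.1, -0.2, 1.0]
eef_pos: [535.6, 88.8, 86.5]
ft_force: [-3.2, -0.4, 7.4]
eef_pos: [535.7, 88.8, 86.5]
ft_force: [-5.7, -0.3, 13.8]
```

This cover is rigid (0 mm give at 14 N), while the near right one gave about 3 mm. The near right one is loose, so I press it at its middle.

```bash
python3 -m pendant '[{"slide":[0,0,-1.6],"rot":[0,0,0]},{"slide":[-1,4,-1.6],"rot":[0,0,0]},{"slide":[-2,8,-1.6],"rot":[0,0,0]},{"slide":[-3,10.4,-1.6],"rot":[0,0,0]},{"slide":[-3,10.4,-0.9],"rot":[0,0,0]},{"slide":[-3,10.4,-0.8],"rot":[0,0,0]},{"slide":[-3,10.4,-0.8],"rot":[0,0,0]},{"slide":[-3,10.4,-0.8],"rot":[0,0,0]}]' | grep -E "pos|ft"
python3 -m pendant '[{"slide":[0,0,0.1],"rot":[0,0,0]},{"slide":[0,0,0.2],"rot":[0,0,0]},{"slide":[0,0,0.2],"rot":[0,0,0]},{"slide":[0,0,0.2],"rot":[0,0,0]}]' | grep -E "pos|ft"
python3 -m pendant '[{"slide":[0,0,0.1],"rot":[0,0,0]},{"slide":[0,0,0.1],"rot":[0,0,0]},{"slide":[0,0,0.1],"rot":[0,0,0]}]' | grep -E "pos|ft"
```

```text
eef_pos: [501.9, -13.1, 92.2]
ft_force: [0.0, 0.7, 0.5]
eef_pos: [501.8, -13.7, 90.3]
ft_force: [-0.5, 0.8, 1.1]
eef_pos: [501.8, -14.1, 89.4]
ft_force: [0.1, 0.7, 0.3]
```

```bash
python3 -m pendant '[{"slide":[0,0,0.1],"rot":[0,0,0]},{"slide":[0,0,0.1],"rot":[0,0,0]},{"slide":[0,0,0.1],"rot":[0,0,0]}]' | grep -E "pos|ft"
python3 -m pendant '[{"slide":[0,0,0.1],"rot":[0,0,0]},{"slide":[0,0,0.1],"rot":[0,0,0]},{"slide":[0,0,0.1],"rot":[0,0,0]}]' | grep -E "pos|ft"
python3 -m pendant '[{"slide":[0,0,0.1],"rot":[0,0,0]},{"slide":[0,0,0.1],"rot":[0,0,0]},{"slide":[0,0,0.1],"rot":[0,0,0]}]' | grep -E "pos|ft"
```

```text
eef_pos: [501.8, -14.1, 88.8]
ft_force: [-1.9, 1.2, 4.6]
eef_pos: [501.9, -14.1, 87.8]
ft_force: [-1.6, 0.5, 5.1]
eef_pos: [501.9, -14.1, 86.8]
ft_force: [-2.1, 1.5, 5.4]
```

```bash
python3 -m pendant '[{"slide":[0,0,0.1],"rot":[0,0,0]},{"slide":[0,0,0.2],"rot":[0,0,0]},{"slide":[0,0,0.2],"rot":[0,0,0]},{"slide":[0,0,0.2],"rot":[0,0,0]}]' | grep -E "pos|ft"
python3 -m pendant '[{"slide":[0,0,0.1],"rot":[0,0,0]},{"slide":[0,0,0.1],"rot":[0,0,0]},{"slide":[0,0,0.1],"rot":[0,0,0]}]' | grep -E "pos|ft"
python3 -m pendant '[{"slide":[0,0,0.1],"rot":[0,0,0]},{"slide":[0,0,0.1],"rot":[0,0,0]},{"slide":[0,0,0.1],"rot":[0,0,0]}]' | grep -E "pos|ft"
```

```text
eef_pos: [501.9, -14.1, 86.8]
ft_force: [-9.4, 1.5, 20.2]
eef_pos: [502.0, -14.1, 86.8]
ft_force: [-13.0, 3.1, 27.3]
eef_pos: [502.0, -14.1, 86.7]
ft_force: [-15.5, 3.6, 34.5]
```

Middle contact was at 89.2 and the hard stop is at 86.8 mm, less drop than expected, though the edge press met the top at about 91. I ease off and check that it no longer rocks.

```bash
python3 -m pendant '[{"slide":[0,0,-0.6],"rot":[0,0,0]},{"slide":[0,0,-1],"rot":[0,0,0]},{"slide":[3,0,-1],"rot":[0,0,0]},{"slide":[3,0,-1],"rot":[0,0,0]},{"slide":[3,0,-0.9],"rot":[0,0,0]},{"slide":[3,0,-0.9],"rot":[0,0,0]},{"slide":[3,0,-0.9],"rot":[0,0,0]}]' | grep -E "pos|ft"
python3 -m pendant '[{"slide":[0,0,0.1],"rot":[0,0,0]},{"slide":[0,0,0.2],"rot":[0,0,0]},{"slide":[0,0,0.2],"rot":[0,0,0]},{"slide":[0,0,0.2],"rot":[0,0,0]}]' | grep -E "pos|ft"
python3 -m pendant '[{"slide":[0,0,0.1],"rot":[0,0,0]},{"slide":[0,0,0.1],"rot":[0,0,0]},{"slide":[0,0,0.1],"rot":[0,0,0]}]' | grep -E "pos|ft"
python3 -m pendant '[{"slide":[0,0,0.1],"rot":[0,0,0]},{"slide":[0,0,0.1],"rot":[0,0,0]},{"slide":[0,0,0.1],"rot":[0,0,0]}]' | grep -E "pos|ft"
```

```text
eef_pos: [530.9, -15.0, 90.9]
ft_force: [-0.1, -0.8, -0.2]
eef_pos: [531.5, -15.1, 89.3]
ft_force: [-0.1, -0.5, -0.5]
eef_pos: [531.7, -15.1, 88.3]
ft_force: [-0.1, -0.6, 0.5]
eef_pos: [531.7, -15.1, 87.3]
ft_force: [1.0, 0.1, -0.0]
```

```bash
python3 -m pendant '[{"slide":[0,0,0.1],"rot":[0,0,0]},{"slide":[0,0,0.1],"rot":[0,0,0]},{"slide":[0,0,0.1],"rot":[0,0,0]}]' | grep -E "pos|ft"
python3 -m pendant '[{"slide":[0,0,0.1],"rot":[0,0,0]},{"slide":[0,0,0.1],"rot":[0,0,0]},{"slide":[0,0,0.1],"rot":[0,0,0]}]' | grep -E "pos|ft"
python3 -m pendant '[{"slide":[0,0,-1],"rot":[0,0,0]},{"slide":[-3,0,-1],"rot":[0,0,0]},{"slide":[-3,0,-1],"rot":[0,0,0]},{"slide":[-3,0,-0.5],"rot":[0,0,0]},{"slide":[-3,0,-0.2],"rot":[0,0,0]},{"slide":[-3,0,-0.2],"rot":[0,0,0]},{"slide":[-3,0,-0.2],"rot":[0,0,0]}]' | grep -E "pos|ft"
```

```text
eef_pos: [531.9, -15.2, 86.9]
ft_force: [-1.9, 0.3, 4.8]
eef_pos: [532.0, -15.2, 86.8]
ft_force: [-5.4, 1.1, 11.3]
eef_pos: [502.4, -14.2, 87.3]
ft_force: [-0.5, 0.3, 0.5]
```

It is now rigid and level: edge and middle both stop at 86.8 mm. I press the middle and hold.

```bash
python3 -m pendant '[{"slide":[0,0,0.1],"rot":[0,0,0]},{"slide":[0,0,0.2],"rot":[0,0,0]},{"slide":[0,0,0.25],"rot":[0,0,0]},{"slide":[0,0,0.25],"rot":[0,0,0]},{"slide":[0,0,0.25],"rot":[0,0,0]},{"slide":[0,0,0.25],"rot":[0,0,0]}]'
python3 -c "
from h import *
im=ctrl.grab_frame('scene');cv2.imwrite('pics/s.png',im[:,:,::-1])"
```

```text
t: 12.42
eef_pos: [502.6, -14.2, 86.8]
tool_rot: [3.141, -0.055, 0.001]
ft_force: [-5.4, 0.7, 13.2]
width: 0.004
finger_force: 6.4
```

View pics/s.png

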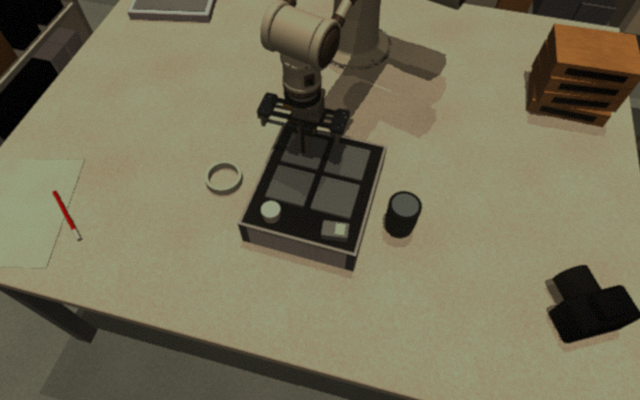

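The scene picture shows the fingers on the near right cover at about (303,150), with the pot, battery, lens and tape undisturbed. The push is 13 N, so I hand in.

```bash
python3 -c "
from rig import ctrl
print(ctrl.finish_job())"
```

```text
the job is handed in; nothing more can be done
None
```

I handed the job in with the loose cover (near right as seen from the robot) seated about 4–5 mm lower, no longer rocking, and held down at its middle with about 13 N; I didn't try the two far covers, and `finish_job()` returned no verdict.

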